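# Take the ring off a griddled crumpet and turn the crumpet over

## Robot

A 6-joint arm with a two-finger parallel gripper is mounted at the origin on a cart in front of the work surface, level with it; the furniture and walls round the work are solid. World frame = base frame: x ahead of the robot, y to its left, z up, the work surface at z = 0. Lengths are in m, angles in rad, forces in N, time in s.
With the tool pointing down it reaches from about 0.25 to 0.725 m from the base axis. Payload 4 kg.
Tool frame: the origin (TCP) lies midway between the tips of the shut fingers; the grasp point (between the pads) lies 19 mm behind it; z points along the fingers, y is the line along which they close (so a half turn about z gives the same grasp; the last joint's range is limited). The gripper opens to 85 mm and grips with 20 to 120 N. Pads are 22 mm wide; open, the fingers measure 114 mm over their backs; the gripper's body (76 mm by 85 mm) begins 54 mm behind the grasp point. The pads swing forward as they close: fully open they stand 13 mm farther back than shut.
Start: joints at [-1.349, 0.241, 0.005, 1.335, 0, 1.571], TCP at [0.11, -0.488, 0.231] pointing down, gripper open.
Joint ranges: [-2.72, 2.72], [-1.05, 1.87], [-1.09, 1.28], [-1.99, 2.15], [-1.42, 1.44], [-3.14, 3.14]. Speed limits (rad/s): [2.79, 2.79, 3.14, 3.14, 3.14, 3.14].

## Interface

Orientations are given as a unit quaternion [x, y, z, w].
In Python, from workcell import bot, camera, job_done gives the robot as it stands.
- The arm moves only by the tool carry_out, never from a script. Its argument "plan" is a list of rows, each an object of numbers: "dx", "dy", "dz": the shift along the tool's x, y, z in mm; "twist": the turn about the tool's z in degrees; "fingers": the closure, from -1 (fully open) to 1 (shut). In form: [{"dx": .., "dy": .., "dz": .., "twist": .., "fingers": ..}, ...]. A call has exactly 5 rows; each row is the pose to reach, as a shift and turn from the pose commanded when the call began, along the tool's axes at that moment; what a row does not reach only later rows make up. A row lasts 1/12 s, in which the tool goes at most 41.7 mm and 7.16 degrees, less where a joint would pass 70% of its speed; a pose out of reach is approached as far as the arm can. A call with a gripper value outside its range is refused whole. The fingers move at their own pace and stop on an object; the grip force is fixed at half the most. Time passes only in rows, so rows that repeat a pose let the fingers close, or fill a call up. It gives the time, the measured TCP pose, the force, the opening and the grip force at its end, in the units of the state.
- bot.get_obs(): the state, without advancing time (a new reading comes with each control period).
- camera(name): name is "side" or "top" or "wrist"; returns a dict with "image" (480x640x3 uint8, red, green, blue), "intrinsics" (3x3 intrinsics, pixels), "eye" and "attitude" of the camera in the world. Camera axes: x right, y down, z forward; pixel columns grow to the right and rows downward; lengths in m; the calibration is good to about 2 mm. A picture is of the moment at which its call begins. There is no depth.
- job_done(): hands the job in; it is judged then, once.
The state is a dict: "clock": time; "joint_pos": joint angles; "joint_vel": joint speeds; "tau": joint torques, N m; "eef_pos": TCP position; "tool_rot": TCP orientation; "ft_force": force on the tool from outside, world axes, zero at the start; "ft_torque": the same for the moment, N m; "grip_width": finger opening in m; "grasp_force": force on a finger pad.
Only numpy, scipy, OpenCV 4.12 (cv2) and the standard library are available. Lean on these libraries where they do the work, as an engineer would, in place of code of your own. Each camera call takes 0.05 s, during which the arm holds its last target. There are 200 camera calls.

## Task

The crumpet on the griddle has set: lift the ring off it by its handle and drop the ring into the big steel mixing bowl. Then, with the turner and not your fingers, flip the crumpet over so that it lies flat on the griddle plate with its browned side up, keeping it low over the plate all the while. Last, lay the turner down flat on the table, clear of the griddle.

Things in the scene. Friction and masses are not known exactly. Their poses are not given: they have to be found in the camera images.
- griddle: fixed table-top griddle, black iron plate on a steel housing. Origin at table level under the plate's centre; +x to its back, z up. Flat plate 220 (x) by 300 (y) mm, surface 55 mm above the origin; an upright lip 8 mm thick, 12 mm high stands along the back and both sides (inner faces x = +102, y = +-142 mm); the front edge (-x) is open. Loop handles reach y = +-168 mm
- crumpet: stiff round crumpet 76 mm across, 15 mm thick, 40 to 80 g, edges rounded so that a blade can run under; pale top with small holes, browned underside. Origin at the centre of the browned face, z from browned to pale face (up at the start, down when turned). Friction on steel and iron 0.5 to 0.7
- ring: steel ring standing round the crumpet: inner diameter 83, outer 87, height 24 mm, 60 g, open at both ends, with an upright wire handle at its -x side. Origin at the centre of its lower edge, z up
- ring_handle (a point): middle of the ring's handle grip: a level black bar, diameter 14, length 44 mm along the ring's y, 45 mm from the ring's axis on its -x side and 62 mm above the ring's lower edge; free below it, pinch it across (along the ring's x)
- turner: loose steel turner, 0.22 kg. Blade 95 (x) by 86 (y) by 2 mm, underside at z = 0, origin at the centre of that underside, +x to the free front edge (x = +47.5), z up. Behind the blade a neck rises to a level octagonal wooden handle along x, 22 mm across flats (flats every 45 deg), axis 56 mm above the underside, from x = -88 to -213 mm. Lies stably on its blade, handle in the air
- turner_grip (a point): point on the turner's handle axis 30 mm behind its front end, at x = -118, y = 0, z = 56 mm in the turner's frame; a good place to pinch the handle
- bowl: loose wide steel mixing bowl, outer diameter 302 mm at the rim, 126 mm high, flat floor of 128 mm diameter, 0.34 kg. Origin at the centre of its underside, z up
Mind the look-alikes: they are no part of the job. What is shaped like the crumpet but purple is not meant.

How it is judged:
By the outcome, as a careful person would: the job done as asked, in the order asked, and still so for the second after the job is handed in, with the robot touching nothing.
It also fails if it takes over 72 s, if anything falls off the work surface, if the arm or the gripper's body presses on something with over 40 N, if the wrist force passes 120 N, or if a joint passes its speed limit or range.

## Working session

There is one attempt and no reset: what is moved stays moved. The work goes in short steps, Python scripts to look and compute and a tool call to move; the robot and the scene stay as the last step left them, time stands still between calls to the robot, and variables do not carry over. Pictures are saved under pics/ and viewed, at most 10 in all, crops included, and the job is handed in when it is done.

Besides the shell and the picture viewer there is one more tool, called after "Emit:" as name(argument=value, ...) on one line, values as JSON. carry_out: Moves the arm, as the interface text tells. Its arguments: {"type":"object","properties":{"plan":{"type":"array","items":{"type":"object","properties":{"dx":{"type":"number"},"dy":{"type":"number"},"dz":{"type":"number"},"twist":{"type":"number"},"fingers":{"type":"number"}}}}},"required":["plan"]}

```bash
ls; mkdir -p pics
python3 - <<'E'
from workcell import bot,camera
import cv2,json,numpy as np
d={}
for n in("top","side"):
    c=camera(n); cv2.imwrite(f"pics/{n}0.png",c["image"][:,:,::-1])
    d[n]={k:np.array(c[k]).tolist() for k in("intrinsics","eye","attitude")}
    print(n,d[n])
json.dump(d,open("cal.json","w"))
print(bot.get_obs())
E
```

```text
pics
top {'intrinsics': [[447.0757811307784, 0.0, 325.0592163098211], [0.0, 447.0757811307784, 240.71464891623762], [0.0, 0.0, 1.0]], 'eye': [0.40662807782505717, -0.004550895417912371, 1.022172237043235], 'attitude': [0.715507106773937, -0.6953416386566589, 0.04551037380460255, -0.04978344687170291]}
side {'intrinsics': [[536.033252739915, 0.0, 327.5072726942869], [0.0, 536.033252739915, 243.0379679792604], [0.0, 0.0, 1.0]], 'eye': [0.44414858252322564, 1.0187997776799154, 1.0022737631189917], 'attitude': [-0.031217461263074404, 0.9113614308440527, -0.4103208207552225, 0.009090464065709082]}
{'clock': 0.1, 'joint_pos': array([-1.34906454e+00,  2.41324949e-01,  3.89228338e-03,  1.33521120e+00,
       -5.67368544e-06,  1.57079393e+00]), 'joint_vel': array([-1.50129660e-05, -6.51208203e-04,  7.93631144e-04,  1.46474137e-03,
       -1.09181711e-03, -4.96508429e-04]), 'tau': array([-2.70552036e-04, -3.73137939e+01,  2.53009844e+01,  1.08645068e-02,
        1.43277919e-05,  1.24854878e-06]), 'eef_pos': array([ 0.10983619, -0.48721913,  0.23052104]), 'tool_rot': array([ 9.93860112e-01,  1.10640063e-01, -1.05023226e-04, -9.17784806e-04]), 'ft_force': array([ 0.63551344, -0.42952696,  0.42346255]), 'ft_torque': array([-0.01814055,  0.04306054,  0.00238432]), 'grasp_force': 0.0, 'grip_width': 0.08528049634810145}
```

View pics/top0.png

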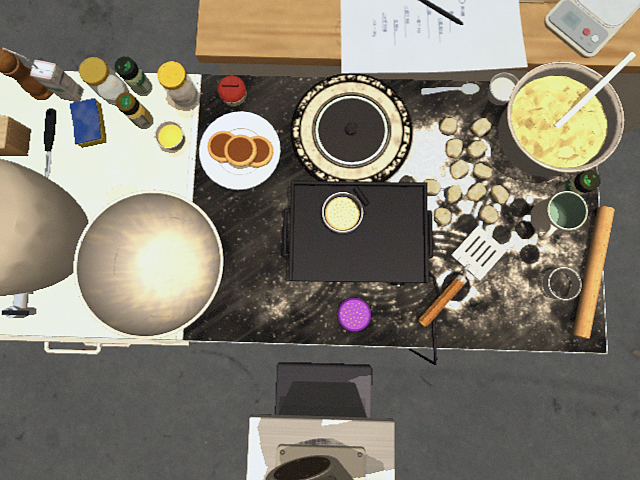

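View pics/side0.png

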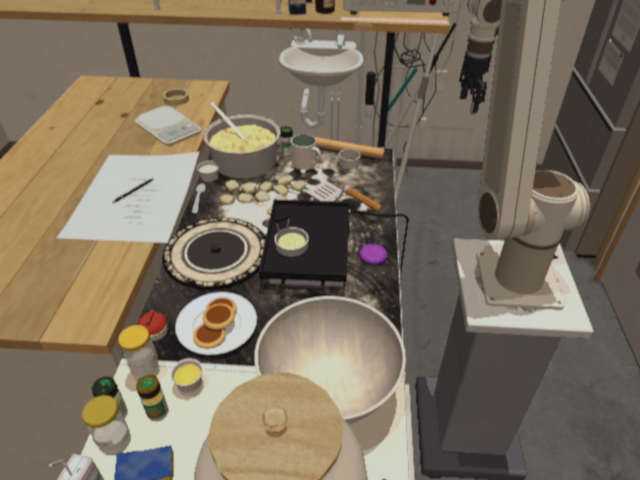

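```bash
cat > h.py <<'E'
import json,numpy as np,cv2
from scipy.spatial.transform import Rotation as R
from scipy.optimize import least_squares
cal=json.load(open("cal.json"))
def g(c): 
    c=cal[c] if isinstance(c,str) else c
    return np.array(c["intrinsics"]),np.array(c["eye"]),R.from_quat(c["attitude"]).as_matrix()
def px(c,p):
    K,e,A=g(c); q=K@(A.T@(np.array(p,float)-e)); return q[:2]/q[2]
def at(c,uv,z):
    K,e,A=g(c); d=A@np.linalg.inv(K)@np.array([*uv,1.]); return e+d*(z-e[2])/d[2]
E
python3 - <<'E'
from h import *
im=cv2.imread("pics/top0.png")
a=cv2.resize(im[175:335,280:440],(560,560),interpolation=cv2.INTER_CUBIC)
cv2.imwrite("pics/a.png",a)
b=cv2.resize(im[215:335,410:510],(500,600),interpolation=cv2.INTER_CUBIC)
cv2.imwrite("pics/b.png",b)
for p in([0,0,0],[.11,-.488,.23],[.5,0,0],[.5,.3,0]): print(p,px("top",p),px("side",p))
E
```

```text
[0, 0, 0] [319.42094808 492.72102801] [517.84966427 280.50846278]
[0.11, -0.488, 0.23] [613.3149288  490.37405791] [467.2621475  110.37664237]
[0.5, 0, 0] [326.08097944 260.29032886] [327.79545248 270.67803619]
[0.5, 0.3, 0] [195.64389811 256.58553842] [319.25399164 364.14145413]
```

View pics/a.png

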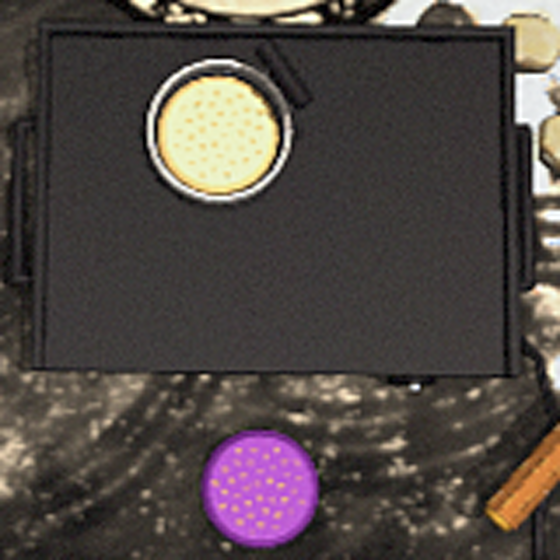

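View pics/b.png

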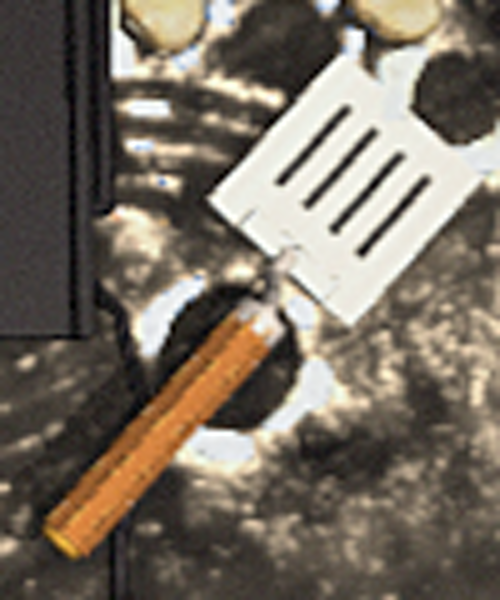

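Run:
```python
from h import *
np.set_printoptions(precision=4,suppress=True)
A=lambda u,v:(280+u/3.5-.35,175+v/3.5-.35); B=lambda u,v:(410+u/5-.4,215+v/5-.4)
print("crumpet",at("top",A(217.5,134),.070),"ringrim",at("top",A(220,130),.079),"handle",at("top",A(285,75),.117),"ends",at("top",A(265,47),.117),at("top",A(305,103),.117))
for p in[(38,370),(520,375)]:print("front corner",at("top",A(*p),.055))
for p in[(45,28),(512,28)]:print("back lip",at("top",A(*p),.067))
bl=[at("top",B(*p),.002) for p in[(345,52),(482,180),(350,325),(210,198)]]
print("blade",*bl,"c",np.mean(bl,0)); print([np.linalg.norm(bl[i]-bl[i-1]) for i in range(4)])
f=(bl[0]+bl[1]-bl[2]-bl[3]);print("yaw",np.degrees(np.arctan2(f[1],f[0])))
h0,h1=at("top",B(262,325),.056),at("top",B(65,537),.056);print("handle",h0,h1,np.linalg.norm(h0-h1),"yaw",np.degrees(np.arctan2(*(h0-h1)[1::-1])))
# bowl rim
print("bowl",at("top",(149.5,263),.126),[at("top",p,.126) for p in[(77,263),(222,263),(150,191),(150,335)]])
# griddle check in side pic
print("side handle grip",at("side",(278,222),.117), "side ring", at("side",(291,238),.079))
```

```text
crumpet [ 0.5975 -0.0314  0.07  ] ringrim [ 0.5982 -0.0326  0.079 ] handle [ 0.6247 -0.0691  0.117 ] ends [ 0.6414 -0.057   0.117 ] [ 0.6081 -0.0812  0.117 ]
front corner [0.4494 0.0752 0.055 ]
front corner [ 0.4548 -0.2215  0.055 ]
back lip [0.6627 0.0783 0.067 ]
back lip [ 0.6708 -0.2143  0.067 ]
blade [ 0.5916 -0.3499  0.002 ] [ 0.5338 -0.4116  0.002 ] [ 0.4657 -0.35    0.002 ] [ 0.522 -0.287  0.002] c [ 0.5283 -0.3496  0.002 ]
[np.float64(0.09383696038703514), np.float64(0.08450816137209645), np.float64(0.09179696825890686), np.float64(0.08446257360325671)]
yaw -42.108819165154394
handle [ 0.4615 -0.2939  0.056 ] [ 0.3691 -0.2092  0.056 ] 0.1253788217373443 yaw -42.52858246577651
bowl [0.4729 0.3545 0.126 ] [array([0.4687, 0.5007, 0.126 ]), array([0.4771, 0.2085, 0.126 ]), array([0.6211, 0.3656, 0.126 ]), array([0.331 , 0.3419, 0.126 ])]
side handle grip [ 0.6343 -0.0517  0.117 ] side ring [ 0.5997 -0.0345  0.079 ]
```

```bash
cat >> h.py <<'E'
def yaw(q): return np.degrees(2*np.arctan2(q[1],q[0]))
def legs(wps,start=None):
    """wps: (x,y,z,toolx_yaw_deg); prints tool-frame shift (mm,deg) for each leg, splitting into calls"""
    if start is None:
        from workcell import bot
        o=bot.get_obs(); start=(*o["eef_pos"],yaw(o["tool_rot"]))
        print("t",round(o["clock"],2),"at",np.round(start,4),"F",np.round(o["ft_force"],2),"w",round(o["grip_width"],4),"gf",round(float(o["grasp_force"]),1))
    cur=np.array(start,float)
    for w in wps:
        w=np.array(w,float); d=w-cur; d[3]=(d[3]+180)%360-180
        n=max(1,int(np.ceil(max(np.linalg.norm(d[:3])/.200,abs(d[3])/35)-1e-6)))
        for i in range(n):
            s=d/n; a=np.radians(cur[3]); x,y=s[0]*1e3,s[1]*1e3
            print("  dx %.1f dy %.1f dz %.1f twist %.1f"%(x*np.cos(a)+y*np.sin(a),x*np.sin(a)-y*np.cos(a),-s[2]*1e3,-s[3]),"-> ",np.round(cur+s,4)); cur=cur+s
E
python3 - <<'E'
from h import *
legs([(.6245,-.0687,.20,36),(.6245,-.0687,.098,36)])
E
```

```text
t 0.1 at [ 0.1098 -0.4872  0.2305 12.7044] F [ 0.64 -0.43  0.42] w 0.0853 gf 0.0
  dx 148.5 dy -73.8 dz 7.6 twist -5.8 ->  [ 0.2385 -0.3826  0.2229 18.5283]
  dx 155.2 dy -58.3 dz 7.6 twist -5.8 ->  [ 0.3672 -0.278   0.2153 24.3522]
  dx 160.4 dy -42.3 dz 7.6 twist -5.8 ->  [ 0.4958 -0.1733  0.2076 30.1761]
  dx 163.8 dy -25.8 dz 7.6 twist -5.8 ->  [ 0.6245 -0.0687  0.2    36.    ]
  dx 0.0 dy 0.0 dz 102.0 twist -0.0 ->  [ 0.6245 -0.0687  0.098  36.    ]
```

Emit:
carry_out(plan=[{"dx":148.5,"dy":-73.8,"dz":7.6,"twist":-5.8,"fingers":-1},{"dx":148.5,"dy":-73.8,"dz":7.6,"twist":-5.8,"fingers":-1},{"dx":148.5,"dy":-73.8,"dz":7.6,"twist":-5.8,"fingers":-1},{"dx":148.5,"dy":-73.8,"dz":7.6,"twist":-5.8,"fingers":-1},{"dx":148.5,"dy":-73.8,"dz":7.6,"twist":-5.8,"fingers":-1}])

```text
clock: 0.52
eef_pos: [0.2427, -0.3784, 0.223]
tool_rot: [0.986, 0.165, 0.001, -0.002]
ft_force: [-0.4, 0.1, -0.1]
grip_width: 0.0853
grasp_force: 0.0
```

Emit:
carry_out(plan=[{"dx":155.2,"dy":-58.3,"dz":7.6,"twist":-5.8,"fingers":-1},{"dx":155.2,"dy":-58.3,"dz":7.6,"twist":-5.8,"fingers":-1},{"dx":155.2,"dy":-58.3,"dz":7.6,"twist":-5.8,"fingers":-1},{"dx":155.2,"dy":-58.3,"dz":7.6,"twist":-5.8,"fingers":-1},{"dx":155.2,"dy":-58.3,"dz":7.6,"twist":-5.8,"fingers":-1}])

```text
clock: 0.93
eef_pos: [0.3715, -0.2744, 0.2154]
tool_rot: [0.977, 0.215, 0.001, -0.001]
ft_force: [-0.4, 0.0, -0.5]
grip_width: 0.0853
grasp_force: 0.0
```

Emit:
carry_out(plan=[{"dx":160.4,"dy":-42.3,"dz":7.6,"twist":-5.8,"fingers":-1},{"dx":160.4,"dy":-42.3,"dz":7.6,"twist":-5.8,"fingers":-1},{"dx":160.4,"dy":-42.3,"dz":7.6,"twist":-5.8,"fingers":-1},{"dx":160.4,"dy":-42.3,"dz":7.6,"twist":-5.8,"fingers":-1},{"dx":160.4,"dy":-42.3,"dz":7.6,"twist":-5.8,"fingers":-1}])

```text
clock: 1.35
eef_pos: [0.5003, -0.1703, 0.2073]
tool_rot: [0.965, 0.263, 0.001, -0.001]
ft_force: [0.7, -0.6, 0.9]
grip_width: 0.0854
grasp_force: 0.0
```

Emit:
carry_out(plan=[{"dx":163.8,"dy":-25.8,"dz":7.6,"twist":-5.8,"fingers":-1},{"dx":163.8,"dy":-25.8,"dz":7.6,"twist":-5.8,"fingers":-1},{"dx":163.8,"dy":-25.8,"dz":7.6,"twist":-5.8,"fingers":-1},{"dx":163.8,"dy":-25.8,"dz":7.6,"twist":-5.8,"fingers":-1},{"dx":163.8,"dy":-25.8,"dz":7.6,"twist":-5.8,"fingers":-1}])

```text
clock: 1.77
eef_pos: [0.6287, -0.0654, 0.1977]
tool_rot: [0.95, 0.311, 0.0, -0.001]
ft_force: [0.9, -0.1, -0.2]
grip_width: 0.0857
grasp_force: 0.0
```

Run:
```python
from h import *
from workcell import camera
c=camera("wrist"); cv2.imwrite("pics/w1.png",c["image"][:,:,::-1])
json.dump({k:np.array(c[k]).tolist() for k in("intrinsics","eye","attitude")},open("w1.json","w"))
print(c["eye"]); print("exp handle",px(c,(.6245,-.0687,.117)),"crumpet",px(c,(.5975,-.0314,.07)))
legs([(.6245,-.0687,.098,36)])
```

```text
[ 0.68930902 -0.02159715  0.34019004]
exp handle [326.71569219 262.90788467] crumpet [260.22193455 239.53093201]
t 1.82 at [ 0.6263 -0.0677  0.1982 36.1608] F [-0.07 -0.5  -0.39] w 0.0854 gf 0.0
  dx -2.0 dy -0.2 dz 100.2 twist 0.2 ->  [ 0.6245 -0.0687  0.098  36.    ]
```

View pics/w1.png

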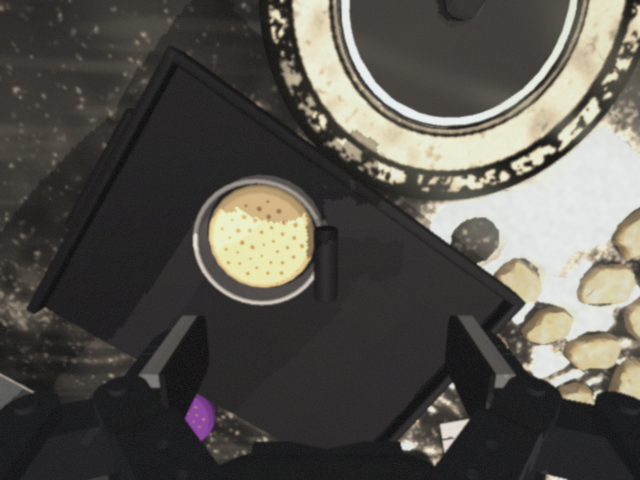

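Emit:
carry_out(plan=[{"dx":-2,"dy":0,"dz":40,"twist":0,"fingers":-1},{"dx":-2,"dy":0,"dz":75,"twist":0,"fingers":-1},{"dx":-2,"dy":0,"dz":100,"twist":0,"fingers":-1},{"dx":-2,"dy":0,"dz":100,"twist":0,"fingers":-0.5},{"dx":-2,"dy":0,"dz":100,"twist":0,"fingers":0.3}])

```text
clock: 2.23
eef_pos: [0.621, -0.0719, 0.0997]
tool_rot: [0.952, 0.308, -0.002, -0.001]
ft_force: [0.8, -0.5, 1.4]
grip_width: 0.064
grasp_force: 0.0
```

Emit:
carry_out(plan=[{"fingers":1},{"fingers":1},{"fingers":1},{"fingers":1},{"fingers":1}])

```text
$.plan[0]: bad value
```

Emit:
carry_out(plan=[{"fingers":1},{"fingers":1},{"fingers":1},{"fingers":1},{"fingers":1}])

```text
$.plan[0]: bad value
```

Emit:
carry_out(plan=[{"dx":0,"dy":0,"dz":0,"twist":0,"fingers":1},{"dx":0,"dy":0,"dz":0,"twist":0,"fingers":1},{"dx":0,"dy":0,"dz":0,"twist":0,"fingers":1},{"dx":0,"dy":0,"dz":0,"twist":0,"fingers":1},{"dx":0,"dy":0,"dz":0,"twist":0,"fingers":1}])

```text
clock: 2.65
eef_pos: [0.6245, -0.0709, 0.1032]
tool_rot: [0.951, 0.308, 0.002, 0.001]
ft_force: [-0.9, -0.3, 5.6]
grip_width: 0.0119
grasp_force: 58.4
```

Emit:
carry_out(plan=[{"dx":0,"dy":0,"dz":0,"twist":0,"fingers":1},{"dx":0,"dy":0,"dz":0,"twist":0,"fingers":1},{"dx":0,"dy":0,"dz":0,"twist":0,"fingers":1},{"dx":0,"dy":0,"dz":0,"twist":0,"fingers":1},{"dx":0,"dy":0,"dz":0,"twist":0,"fingers":1}])

```text
clock: 3.07
eef_pos: [0.6246, -0.0709, 0.1032]
tool_rot: [0.951, 0.308, 0.002, 0.001]
ft_force: [0.5, -0.0, 6.4]
grip_width: 0.0117
grasp_force: 58.5
```

Emit:
carry_out(plan=[{"dx":0,"dy":0,"dz":-8,"twist":0,"fingers":1},{"dx":0,"dy":0,"dz":-20,"twist":0,"fingers":1},{"dx":0,"dy":0,"dz":-35,"twist":0,"fingers":1},{"dx":0,"dy":0,"dz":-50,"twist":0,"fingers":1},{"dx":0,"dy":0,"dz":-60,"twist":0,"fingers":1}])

```text
clock: 3.48
eef_pos: [0.6236, -0.0706, 0.1627]
tool_rot: [0.951, 0.308, 0.001, 0.0]
ft_force: [0.1, 0.6, 0.6]
grip_width: 0.012
grasp_force: 58.6
```

Run:
```python
from h import *
from workcell import camera
c=camera("side"); s=c["image"][150:300,220:420,::-1]
w=camera("wrist")["image"][:,:,::-1]
cv2.imwrite("pics/s2.png",np.hstack([cv2.resize(s,(533,400)),cv2.resize(w[100:400,120:320+120],(267,400))]))
# ring centre held 45 mm from handle toward 126deg; ring over bowl centre (.473,.3545)
c126=np.array([np.cos(np.radians(126)),np.sin(np.radians(126))])*.045
legs([(.6246,-.071,.235,36)])
```

```text
t 3.58 at [ 0.6246 -0.0707  0.1634 35.9197] F [ 0.14 -0.49 -0.44] w 0.0117 gf 58.6
  dx -0.2 dy 0.2 dz -71.6 twist -0.1 ->  [ 0.6246 -0.071   0.235  36.    ]
```

View pics/s2.png

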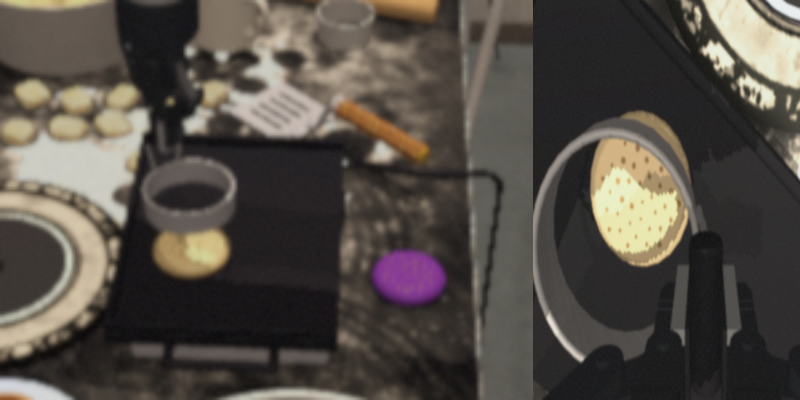

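Run:
```python
from h import *
legs([(.6246,-.071,.235,36),(.517,.347,.235,80),(.517,.347,.10,80)])
```

```text
t 3.58 at [ 0.6246 -0.0707  0.1634 35.9197] F [ 0.14 -0.49 -0.44] w 0.0117 gf 58.6
  dx -0.2 dy 0.2 dz -71.6 twist -0.1 ->  [ 0.6246 -0.071   0.235  36.    ]
  dx 52.9 dy -133.8 dz -0.0 twist -14.7 ->  [ 0.5887  0.0683  0.235  50.6667]
  dx 85.0 dy -116.1 dz -0.0 twist -14.7 ->  [ 0.5529  0.2077  0.235  65.3333]
  dx 111.7 dy -90.7 dz -0.0 twist -14.7 ->  [ 0.517  0.347  0.235 80.   ]
  dx 0.0 dy 0.0 dz 135.0 twist -0.0 ->  [ 0.517  0.347  0.1   80.   ]
```

Emit:
carry_out(plan=[{"dx":0,"dy":0,"dz":-18,"twist":0,"fingers":1},{"dx":0,"dy":0,"dz":-36,"twist":0,"fingers":1},{"dx":0,"dy":0,"dz":-54,"twist":0,"fingers":1},{"dx":0,"dy":0,"dz":-72,"twist":0,"fingers":1},{"dx":0,"dy":0,"dz":-72,"twist":0,"fingers":1}])

```text
clock: 4.0
eef_pos: [0.6247, -0.0708, 0.2361]
tool_rot: [0.951, 0.308, 0.003, 0.001]
ft_force: [0.7, -0.4, 0.7]
grip_width: 0.0116
grasp_force: 58.6
```

Emit:
carry_out(plan=[{"dx":7,"dy":-18,"dz":0,"twist":-2,"fingers":1},{"dx":18,"dy":-46,"dz":0,"twist":-5,"fingers":1},{"dx":30,"dy":-75,"dz":0,"twist":-8,"fingers":1},{"dx":42,"dy":-105,"dz":0,"twist":-11,"fingers":1},{"dx":53,"dy":-134,"dz":0,"twist":-14.7,"fingers":1}])

```text
clock: 4.42
eef_pos: [0.5863, 0.0701, 0.2307]
tool_rot: [0.904, 0.428, -0.001, -0.001]
ft_force: [0.6, -0.2, -1.0]
grip_width: 0.0115
grasp_force: 58.6
```

Emit:
carry_out(plan=[{"dx":17,"dy":-23,"dz":0,"twist":-3,"fingers":1},{"dx":34,"dy":-46,"dz":0,"twist":-6,"fingers":1},{"dx":51,"dy":-70,"dz":0,"twist":-9,"fingers":1},{"dx":68,"dy":-93,"dz":0,"twist":-12,"fingers":1},{"dx":85,"dy":-116,"dz":0,"twist":-14.7,"fingers":1}])

```text
clock: 4.83
eef_pos: [0.5505, 0.2093, 0.2309]
tool_rot: [0.841, 0.541, -0.001, -0.0]
ft_force: [-0.5, 0.1, 0.4]
grip_width: 0.0122
grasp_force: 58.7
```

Emit:
carry_out(plan=[{"dx":28,"dy":-22,"dz":0,"twist":-4,"fingers":1},{"dx":54,"dy":-44,"dz":0,"twist":-8,"fingers":1},{"dx":80,"dy":-65,"dz":0,"twist":-11,"fingers":1},{"dx":100,"dy":-82,"dz":0,"twist":-14,"fingers":1},{"dx":112,"dy":-91,"dz":0,"twist":-14.7,"fingers":1}])

```text
clock: 5.25
eef_pos: [0.514, 0.3507, 0.2307]
tool_rot: [0.765, 0.645, -0.001, -0.001]
ft_force: [0.7, -0.2, -0.1]
grip_width: 0.0119
grasp_force: 58.7
```

Emit:
carry_out(plan=[{"dx":0,"dy":0,"dz":28,"twist":0,"fingers":1},{"dx":0,"dy":0,"dz":58,"twist":0,"fingers":1},{"dx":0,"dy":0,"dz":90,"twist":0,"fingers":1},{"dx":0,"dy":0,"dz":118,"twist":0,"fingers":1},{"dx":0,"dy":0,"dz":135,"twist":0,"fingers":1}])

```text
clock: 5.67
eef_pos: [0.5138, 0.3458, 0.0928]
tool_rot: [0.766, 0.642, -0.004, -0.0]
ft_force: [0.1, 0.0, 0.0]
grip_width: 0.0122
grasp_force: 58.7
```

Emit:
carry_out(plan=[{"dx":0,"dy":0,"dz":0,"twist":0,"fingers":1},{"dx":0,"dy":0,"dz":0,"twist":0,"fingers":0},{"dx":0,"dy":0,"dz":0,"twist":0,"fingers":0},{"dx":0,"dy":0,"dz":0,"twist":0,"fingers":0},{"dx":0,"dy":0,"dz":0,"twist":0,"fingers":0}])

```text
clock: 6.08
eef_pos: [0.5172, 0.3487, 0.1]
tool_rot: [0.766, 0.643, 0.002, 0.0]
ft_force: [-0.1, 0.5, 1.0]
grip_width: 0.0429
grasp_force: 0.0
```

Emit:
carry_out(plan=[{"dx":0,"dy":0,"dz":-15,"twist":0,"fingers":0},{"dx":0,"dy":0,"dz":-40,"twist":0,"fingers":0},{"dx":0,"dy":0,"dz":-80,"twist":0,"fingers":0},{"dx":0,"dy":0,"dz":-120,"twist":0,"fingers":0},{"dx":0,"dy":0,"dz":-150,"twist":0,"fingers":0}])

```text
clock: 6.5
eef_pos: [0.5167, 0.3485, 0.253]
tool_rot: [0.766, 0.643, 0.003, 0.0]
ft_force: [0.2, 0.6, 0.6]
grip_width: 0.0426
grasp_force: 0.0
```

Run:
```python
from h import *
from workcell import camera
y=-42.3; f=np.array([np.cos(np.radians(y)),np.sin(np.radians(y))])
h0,h1=np.array([.4615,-.2939]),np.array([.3691,-.2092])
print("grip from handle",h0-.030*f,"from blade",np.array([.5283,-.3496])-.118*f)
legs([(.439,-.271,.235,137.7),(.439,-.271,.037,137.7)])
w=camera("side")["image"][:,:,::-1]; cv2.imwrite("pics/s3.png",w[280:480,230:430])
```

```text
grip from handle [ 0.43931107 -0.27370962] from blade [ 0.44102353 -0.27018452]
t 6.5 at [ 0.5167  0.3485  0.253  80.0027] F [0.24 0.55 0.64] w 0.0426 gf 0.0
  dx -155.9 dy 7.8 dz 4.5 twist -14.4 ->  [ 0.4973  0.1937  0.2485 94.427 ]
  dx -152.9 dy -31.3 dz 4.5 twist -14.4 ->  [4.779000e-01 3.880000e-02 2.440000e-01 1.088513e+02]
  dx -140.3 dy -68.4 dz 4.5 twist -14.4 ->  [ 4.584000e-01 -1.161000e-01  2.395000e-01  1.232757e+02]
  dx -118.8 dy -101.2 dz 4.5 twist -14.4 ->  [  0.439  -0.271   0.235 137.7  ]
  dx 0.0 dy -0.0 dz 198.0 twist -0.0 ->  [ 4.390e-01 -2.710e-01  3.700e-02  1.377e+02]
```

Emit:
carry_out(plan=[{"dx":-20,"dy":1,"dz":1,"twist":-2,"fingers":-1},{"dx":-50,"dy":3,"dz":2,"twist":-5,"fingers":-1},{"dx":-85,"dy":5,"dz":3,"twist":-8,"fingers":-1},{"dx":-120,"dy":6,"dz":4,"twist":-11,"fingers":-1},{"dx":-156,"dy":8,"dz":4.5,"twist":-14.4,"fingers":-1}])

```text
clock: 6.97
eef_pos: [0.4965, 0.192, 0.2443]
tool_rot: [0.678, 0.735, 0.001, 0.001]
ft_force: [1.0, -0.3, 0.1]
grip_width: 0.0854
grasp_force: 0.0
```

Emit:
carry_out(plan=[{"dx":-30,"dy":-6,"dz":1,"twist":-3,"fingers":-1},{"dx":-61,"dy":-12,"dz":2,"twist":-6,"fingers":-1},{"dx":-92,"dy":-18,"dz":3,"twist":-9,"fingers":-1},{"dx":-122,"dy":-25,"dz":4,"twist":-12,"fingers":-1},{"dx":-153,"dy":-31.3,"dz":4.5,"twist":-14.4,"fingers":-1}])

```text
clock: 7.38
eef_pos: [0.4772, 0.0367, 0.24]
tool_rot: [0.581, 0.814, 0.001, 0.001]
ft_force: [0.3, -0.3, -0.4]
grip_width: 0.085
grasp_force: 0.0
```

Emit:
carry_out(plan=[{"dx":-28,"dy":-14,"dz":1,"twist":-3,"fingers":-1},{"dx":-56,"dy":-28,"dz":2,"twist":-6,"fingers":-1},{"dx":-84,"dy":-41,"dz":3,"twist":-9,"fingers":-1},{"dx":-112,"dy":-55,"dz":4,"twist":-12,"fingers":-1},{"dx":-140,"dy":-68.4,"dz":4.5,"twist":-14.4,"fingers":-1}])

```text
clock: 7.8
eef_pos: [0.4576, -0.1181, 0.2355]
tool_rot: [0.475, 0.88, 0.0, 0.001]
ft_force: [0.3, -0.5, 1.4]
grip_width: 0.0853
grasp_force: 0.0
```

Emit:
carry_out(plan=[{"dx":-30,"dy":-25,"dz":1,"twist":-4,"fingers":-1},{"dx":-60,"dy":-50,"dz":2,"twist":-8,"fingers":-1},{"dx":-85,"dy":-72,"dz":3,"twist":-11,"fingers":-1},{"dx":-107,"dy":-91,"dz":4,"twist":-13,"fingers":-1},{"dx":-119,"dy":-101,"dz":4.5,"twist":-14.4,"fingers":-1}])

```text
clock: 8.22
eef_pos: [0.4379, -0.2748, 0.2309]
tool_rot: [0.362, 0.932, -0.001, 0.001]
ft_force: [0.3, 0.3, -1.0]
grip_width: 0.085
grasp_force: 0.0
```

Run:
```python
from h import *
from workcell import camera
c=camera("wrist"); w=c["image"][:,:,::-1]
t=camera("top")["image"][:,:,::-1]
cv2.imwrite("pics/w4.png",np.hstack([w[:, :],np.vstack([cv2.resize(t[190:340,70:225],(160,155)),cv2.resize(t[180:240,300:370],(160,137)),np.zeros((188,160,3),np.uint8)])]))
for p in [(.4615,-.2939,.056),(.3691,-.2092,.056),(.440,-.272,.056)]: print(px(c,p))
legs([(.440,-.272,.037,137.7)])
```

```text
[329.51278353 251.44841472]
[329.82571001  88.11774586]
[331.60851447 214.9805533 ]
t 8.32 at [  0.4381  -0.2741   0.2306 137.3615] F [-0.75  0.14 -0.32] w 0.0852 gf 0.0
  dx 0.0 dy 2.9 dz 193.6 twist -0.3 ->  [ 4.400e-01 -2.720e-01  3.700e-02  1.377e+02]
```

View pics/w4.png

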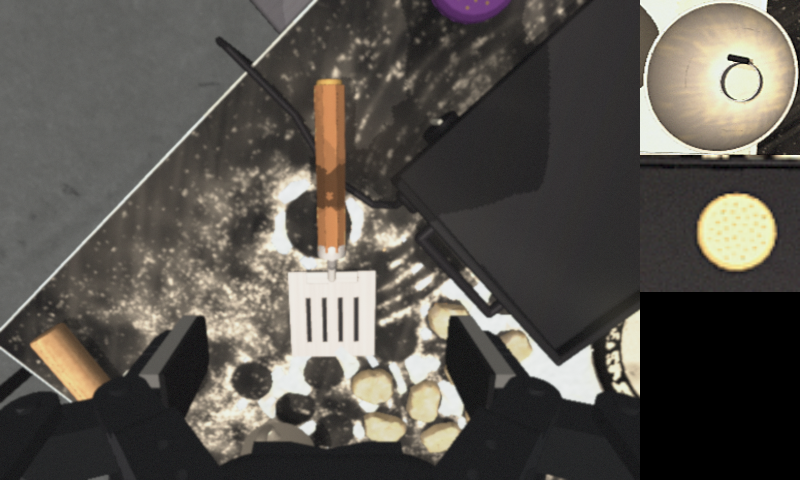

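Emit:
carry_out(plan=[{"dx":0,"dy":2.5,"dz":40,"twist":0,"fingers":0},{"dx":0,"dy":2.5,"dz":80,"twist":0,"fingers":0},{"dx":0,"dy":2.5,"dz":110,"twist":0,"fingers":0},{"dx":0,"dy":2.5,"dz":130,"twist":0,"fingers":0},{"dx":0,"dy":2.5,"dz":140,"twist":0,"fingers":0}])

```text
clock: 8.73
eef_pos: [0.4386, -0.2675, 0.0875]
tool_rot: [0.361, 0.932, 0.001, -0.002]
ft_force: [-0.9, 0.0, 0.9]
grip_width: 0.0428
grasp_force: 0.0
```

Emit:
carry_out(plan=[{"dx":0,"dy":0,"dz":20,"twist":0,"fingers":0},{"dx":0,"dy":0,"dz":40,"twist":0,"fingers":0},{"dx":0,"dy":0,"dz":53,"twist":0,"fingers":0},{"dx":0,"dy":0,"dz":53,"twist":0,"fingers":0},{"dx":0,"dy":0,"dz":53,"twist":0,"fingers":0}])

```text
clock: 9.15
eef_pos: [0.4405, -0.2692, 0.0376]
tool_rot: [0.361, 0.932, 0.0, 0.0]
ft_force: [-0.8, -0.6, 0.8]
grip_width: 0.0428
grasp_force: 0.0
```

Emit:
carry_out(plan=[{"dx":0,"dy":0,"dz":0,"twist":0,"fingers":0.2},{"dx":0,"dy":0,"dz":0,"twist":0,"fingers":1},{"dx":0,"dy":0,"dz":0,"twist":0,"fingers":1},{"dx":0,"dy":0,"dz":0,"twist":0,"fingers":1},{"dx":0,"dy":0,"dz":0,"twist":0,"fingers":1}])

```text
clock: 9.57
eef_pos: [0.4409, -0.2699, 0.0381]
tool_rot: [0.362, 0.932, -0.0, 0.001]
ft_force: [-0.5, 1.4, 4.2]
grip_width: 0.021
grasp_force: 61.0
```

Run:
```python
from h import *
legs([])
from workcell import bot; print(bot.get_obs()["joint_pos"])
```

```text
t 9.57 at [ 4.409000e-01 -2.699000e-01  3.810000e-02  1.376116e+02] F [-0.51  1.39  4.24] w 0.021 gf 61.0
[-5.49511253e-01  4.39633168e-01 -2.54112483e-01  8.74704426e-01
  3.22432610e-04  1.90306618e-01]
```

Run:
```python
from h import *
legs([(.4409,-.2699,.178,137.6),(.3685,-.037,.178,181.4),(.3685,-.037,.105,181.4)],(.4409,-.2699,.038,137.6))
```

```text
dx 0.0 dy 0.0 dz -140.0 twist -0.0 ->  [  0.4409  -0.2699   0.178  137.6   ]
  dx 105.3 dy 61.6 dz -0.0 twist -21.9 ->  [ 4.047e-01 -1.534e-01  1.780e-01  1.595e+02]
  dx 74.7 dy 96.4 dz -0.0 twist -21.9 ->  [ 3.685e-01 -3.700e-02  1.780e-01  1.814e+02]
  dx 0.0 dy -0.0 dz 73.0 twist -0.0 ->  [ 3.685e-01 -3.700e-02  1.050e-01  1.814e+02]
```

Emit:
carry_out(plan=[{"dx":0,"dy":0,"dz":-10,"twist":0,"fingers":1},{"dx":0,"dy":0,"dz":-40,"twist":0,"fingers":1},{"dx":0,"dy":0,"dz":-75,"twist":0,"fingers":1},{"dx":0,"dy":0,"dz":-110,"twist":0,"fingers":1},{"dx":0,"dy":0,"dz":-140,"twist":0,"fingers":1}])

```text
clock: 9.98
eef_pos: [0.4395, -0.2692, 0.179]
tool_rot: [0.362, 0.932, 0.0, -0.0]
ft_force: [1.1, -0.6, -2.2]
grip_width: 0.0207
grasp_force: 60.2
```

Emit:
carry_out(plan=[{"dx":16,"dy":8,"dz":0,"twist":-3,"fingers":1},{"dx":37,"dy":20,"dz":0,"twist":-7,"fingers":1},{"dx":58,"dy":33,"dz":0,"twist":-12,"fingers":1},{"dx":80,"dy":46,"dz":0,"twist":-17,"fingers":1},{"dx":105.3,"dy":61.6,"dz":0,"twist":-21.9,"fingers":1}])

```text
clock: 10.4
eef_pos: [0.4027, -0.1523, 0.1769]
tool_rot: [0.177, 0.984, 0.0, -0.001]
ft_force: [-0.6, 0.6, -2.6]
grip_width: 0.0207
grasp_force: 60.2
```

Emit:
carry_out(plan=[{"dx":18,"dy":23,"dz":0,"twist":-5,"fingers":1},{"dx":37,"dy":47,"dz":0,"twist":-10,"fingers":1},{"dx":54,"dy":69,"dz":0,"twist":-15,"fingers":1},{"dx":67,"dy":87,"dz":0,"twist":-19,"fingers":1},{"dx":74.7,"dy":96.4,"dz":0,"twist":-21.9,"fingers":1}])

```text
clock: 10.82
eef_pos: [0.3655, -0.0346, 0.1768]
tool_rot: [-0.015, 1.0, 0.0, -0.001]
ft_force: [0.9, -0.1, -2.1]
grip_width: 0.0209
grasp_force: 60.2
```

Emit:
carry_out(plan=[{"dx":0,"dy":0,"dz":20,"twist":0,"fingers":1},{"dx":0,"dy":0,"dz":40,"twist":0,"fingers":1},{"dx":0,"dy":0,"dz":58,"twist":0,"fingers":1},{"dx":0,"dy":0,"dz":68,"twist":0,"fingers":1},{"dx":0,"dy":0,"dz":73,"twist":0,"fingers":1}])

```text
clock: 11.23
eef_pos: [0.3654, -0.0363, 0.1024]
tool_rot: [-0.012, 1.0, 0.0, -0.002]
ft_force: [-1.0, -0.3, -3.2]
grip_width: 0.0206
grasp_force: 60.2
```

Run:
```python
from h import *
from workcell import camera
c=camera("wrist"); w=c["image"][:,:,::-1]; ct=camera("top"); t=ct["image"][:,:,::-1]; s=camera("side")["image"][:,:,::-1]
json.dump({k:np.array(c[k]).tolist() for k in("intrinsics","eye","attitude")},open("w5.json","w"))
np.save("w5.npy",w);np.save("s5.npy",s);np.save("t5.npy",t)
top=np.hstack([cv2.resize(t[180:290,290:430],(382,300),interpolation=cv2.INTER_CUBIC),cv2.resize(s[200:275,255:355],(400,300),interpolation=cv2.INTER_CUBIC)])
bot_=np.hstack([cv2.resize(w[60:420,120:520],(333,300)),np.zeros((300,449,3),np.uint8)])
cv2.imwrite("pics/c5.png",np.vstack([top,bot_]))
legs([])
b=(.3685+.118,-.037+.003,.0675+.002)
print(px(c,b),px("top",b))
```

```text
t 11.38 at [ 3.672000e-01 -3.660000e-02  1.040000e-01  1.813984e+02] F [-1.05 -0.03 -2.61] w 0.0208 gf 60.2
[326.48852104 490.181525  ] [341.75914966 264.07590508]
```

View pics/c5.png

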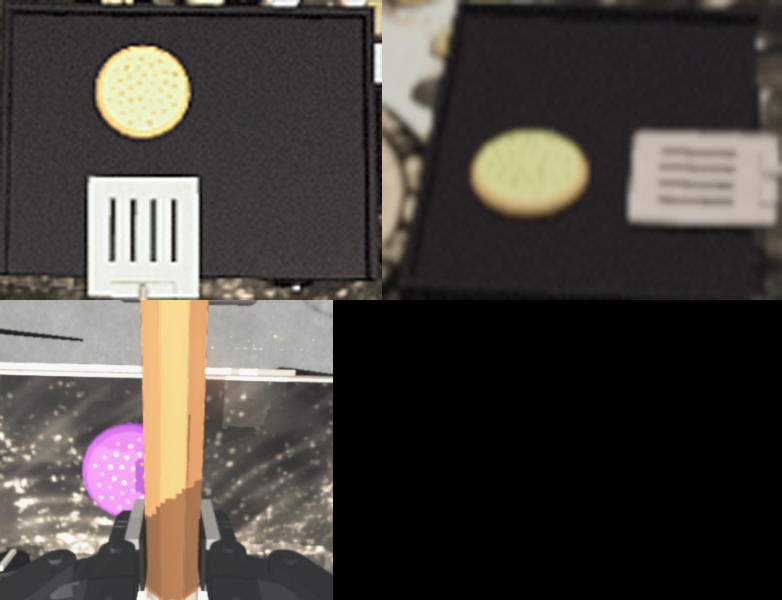

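```bash
cat >> h.py <<'E'
def look(name=None):
    from workcell import camera
    c=camera("top"); t=c["image"].astype(int); s=camera("side")["image"].astype(int)
    if name: cv2.imwrite(f"pics/{name}.png",c["image"][:,:,::-1]); cv2.imwrite(f"pics/{name}s.png",np.uint8(s[:,:,::-1]))
    for n,im,(r0,r1,c0,c1),z in(("top",t,(180,290,292,428),.070),("side",s,(195,285,255,355),.070)):
        a=im[r0:r1,c0:c1]; m=((a[:,:,0]-a[:,:,2])>35)&(a[:,:,0]>90)
        ys,xs=np.nonzero(m)
        if len(ys)>20:
            col=a[m].mean(0); P=[at(n,(u,v),z)[:2] for u,v in((xs.mean()+c0,ys.mean()+r0),((xs.min()+xs.max())/2+c0,ys.min()+r0-.5),((xs.min()+xs.max())/2+c0,ys.max()+r0+.5))]
            print(n,"crumpet n",len(ys),"rgb",col.astype(int),"px c",xs.min()+c0,xs.max()+c0,ys.min()+r0,ys.max()+r0,"world mean/top/bottom",*[np.round(p,4) for p in P])
        if n=="top":
            b=(a.min(2)>130)&((a[:,:,0]-a[:,:,2])<25); b[:15]=0; ys,xs=np.nonzero(b)
            if len(ys)>20:
                v=np.sort(np.unique(ys)); cnt=[(b[y].sum()) for y in v]; y0=v[np.argmax(np.array(cnt)>8)]+r0-.5
                print("blade front row",y0,"world x",np.round(at(n,((xs.min()+xs.max())/2+c0,y0),.058)[:2],4),"cols",xs.min()+c0,xs.max()+c0)
E
python3 - <<'E'
from h import *
look()
E
```

```text
top crumpet n 984 rgb [226 219 166] px c 315 427 180 289 world mean/top/bottom [ 0.5923 -0.0413] [ 0.6738 -0.0935] [ 0.4343 -0.0971]
blade front row 243.5 world x [ 0.5343 -0.1044] cols 322 427
side crumpet n 775 rgb [185 174 129] px c 255 340 195 263 world mean/top/bottom [ 0.6266 -0.0537] [ 0.6046 -0.2386] [0.5737 0.0511]
```

Emit:
carry_out(plan=[{"dx":0,"dy":0,"dz":4,"twist":0,"fingers":1},{"dx":0,"dy":0,"dz":7,"twist":0,"fingers":1},{"dx":0,"dy":0,"dz":9,"twist":0,"fingers":1},{"dx":0,"dy":0,"dz":9,"twist":0,"fingers":1},{"dx":0,"dy":0,"dz":9,"twist":0,"fingers":1}])

```text
clock: 11.9
eef_pos: [0.3676, -0.0366, 0.0949]
tool_rot: [-0.012, 1.0, -0.0, 0.0]
ft_force: [-0.7, -0.3, -0.6]
grip_width: 0.0208
grasp_force: 60.3
```

Emit:
carry_out(plan=[{"dx":0,"dy":0,"dz":1,"twist":0,"fingers":1},{"dx":0,"dy":0,"dz":1.5,"twist":0,"fingers":1},{"dx":0,"dy":0,"dz":2,"twist":0,"fingers":1},{"dx":0,"dy":0,"dz":2.5,"twist":0,"fingers":1},{"dx":0,"dy":0,"dz":2.5,"twist":0,"fingers":1}])

```text
clock: 12.32
eef_pos: [0.3669, -0.0366, 0.0928]
tool_rot: [-0.012, 1.0, -0.0, -0.0]
ft_force: [-5.0, -0.2, 6.9]
grip_width: 0.0205
grasp_force: 61.3
```

Emit:
carry_out(plan=[{"dx":-6,"dy":0,"dz":-0.6,"twist":0,"fingers":1},{"dx":-14,"dy":0,"dz":-0.6,"twist":0,"fingers":1},{"dx":-22,"dy":0,"dz":-0.6,"twist":0,"fingers":1},{"dx":-30,"dy":0,"dz":-0.6,"twist":0,"fingers":1},{"dx":-36,"dy":0,"dz":-0.6,"twist":0,"fingers":1}])

```text
clock: 12.73
eef_pos: [0.4024, -0.0357, 0.0934]
tool_rot: [-0.012, 1.0, -0.0, -0.001]
ft_force: [-8.4, -0.8, 10.8]
grip_width: 0.0207
grasp_force: 61.7
```

```bash
python3 - <<'E'
s=open("h.py").read()
s=s.replace("        ys,xs=np.nonzero(m)\n","        m=big(m); ys,xs=np.nonzero(m)\n").replace("b[:15]=0; ys","b[:15]=0; b=big(b); ys")
s=s.replace("def look(","def big(m):\n    n,l,st,_=cv2.connectedComponentsWithStats(m.astype(np.uint8)); return l==1+np.argmax(st[1:,4])\ndef look(")
open("h.py","w").write(s)
E
python3 - <<'E'
from h import *
look(); legs([])
E
```

```text
top crumpet n 899 rgb [231 226 170] px c 325 359 195 228 world mean/top/bottom [ 0.6013 -0.0313] [ 0.6384 -0.0309] [ 0.5633 -0.0327]
blade front row 227.5 world x [ 0.5675 -0.033 ] cols 322 362
side crumpet n 495 rgb [192 184 131] px c 275 303 233 253 world mean/top/bottom [ 0.6033 -0.0253] [ 0.6091 -0.0667] [0.5993 0.0158]
t 12.83 at [ 4.037000e-01 -3.570000e-02  9.350000e-02  1.814126e+02] F [-3.33 -0.14  5.25] w 0.0208 gf 61.1
```

Emit:
carry_out(plan=[{"dx":-5,"dy":0,"dz":0,"twist":0,"fingers":1},{"dx":-10,"dy":0,"dz":0,"twist":0,"fingers":1},{"dx":-15,"dy":0,"dz":0,"twist":0,"fingers":1},{"dx":-20,"dy":0,"dz":0,"twist":0,"fingers":1},{"dx":-24,"dy":0,"dz":0,"twist":0,"fingers":1}])

```text
clock: 13.25
eef_pos: [0.4257, -0.0351, 0.0935]
tool_rot: [-0.012, 1.0, -0.0, -0.002]
ft_force: [-9.7, 0.2, 12.0]
grip_width: 0.021
grasp_force: 61.8
```

Run:
```python
from h import *
look(); legs([])
```

```text
top crumpet n 918 rgb [231 226 169] px c 325 359 185 218 world mean/top/bottom [ 0.6234 -0.0306] [ 0.6608 -0.0304] [ 0.5853 -0.0322]
blade front row 263.5 world x [ 0.4896 -0.0651] cols 333 379
side crumpet n 502 rgb [191 183 131] px c 267 295 232 253 world mean/top/bottom [ 0.6247 -0.0254] [ 0.631  -0.0692] [0.6197 0.0174]
t 13.35 at [ 4.266000e-01 -3.520000e-02  9.350000e-02  1.814077e+02] F [-5.9  -0.63  7.72] w 0.0203 gf 61.5
```

Emit:
carry_out(plan=[{"dx":-4,"dy":0,"dz":0,"twist":0,"fingers":1},{"dx":-8,"dy":0,"dz":0,"twist":0,"fingers":1},{"dx":-12,"dy":0,"dz":0,"twist":0,"fingers":1},{"dx":-16,"dy":0,"dz":0,"twist":0,"fingers":1},{"dx":-19,"dy":0,"dz":0,"twist":0,"fingers":1}])

```text
clock: 13.77
eef_pos: [0.4446, -0.0347, 0.0935]
tool_rot: [-0.012, 1.0, -0.0, -0.002]
ft_force: [-9.1, -1.1, 10.8]
grip_width: 0.0202
grasp_force: 61.8
```

Run:
```python
from h import *
look(); legs([])
```

```text
top crumpet n 926 rgb [231 226 165] px c 325 359 185 218 world mean/top/bottom [ 0.6234 -0.0307] [ 0.6608 -0.0304] [ 0.5853 -0.0322]
blade front row 246.5 world x [ 0.5266 -0.0644] cols 331 381
side crumpet n 492 rgb [193 184 132] px c 267 295 232 252 world mean/top/bottom [ 0.6251 -0.027 ] [ 0.631  -0.0692] [0.6202 0.0136]
t 13.87 at [ 4.452000e-01 -3.470000e-02  9.350000e-02  1.814021e+02] F [-7.54  0.04  8.68] w 0.0207 gf 61.6
```

Emit:
carry_out(plan=[{"dx":0,"dy":0,"dz":-2,"twist":0,"fingers":1},{"dx":0,"dy":0,"dz":-4,"twist":0,"fingers":1},{"dx":2,"dy":0,"dz":-5,"twist":0,"fingers":1},{"dx":5,"dy":0,"dz":-5,"twist":0,"fingers":1},{"dx":9,"dy":0,"dz":-5,"twist":0,"fingers":1}])

```text
clock: 14.28
eef_pos: [0.4374, -0.0349, 0.0978]
tool_rot: [-0.012, 1.0, 0.0, -0.0]
ft_force: [0.0, -0.7, -2.4]
grip_width: 0.0207
grasp_force: 60.1
```

Emit:
carry_out(plan=[{"dx":4,"dy":0,"dz":0,"twist":0,"fingers":1},{"dx":8,"dy":0,"dz":0,"twist":0,"fingers":1},{"dx":12,"dy":0,"dz":0,"twist":0,"fingers":1},{"dx":16,"dy":0,"dz":0,"twist":0,"fingers":1},{"dx":20,"dy":0,"dz":0,"twist":0,"fingers":1}])

```text
clock: 14.7
eef_pos: [0.4171, -0.0354, 0.098]
tool_rot: [-0.012, 1.0, 0.0, -0.0]
ft_force: [1.1, -0.3, -2.0]
grip_width: 0.0205
grasp_force: 60.1
```

Run:
```python
from h import *
look(); legs([])
```

```text
top crumpet n 935 rgb [231 226 163] px c 325 359 198 231 world mean/top/bottom [ 0.5945 -0.0316] [ 0.6317 -0.031 ] [ 0.5568 -0.0328]
blade front row 226.5 world x [ 0.5701 -0.0438] cols 332 362
side crumpet n 498 rgb [192 183 131] px c 278 307 232 253 world mean/top/bottom [ 0.5946 -0.0283] [ 0.6002 -0.0715] [0.5904 0.0152]
t 14.8 at [ 4.165000e-01 -3.540000e-02  9.790000e-02  1.814012e+02] F [ 0.16 -0.48 -2.45] w 0.0207 gf 60.1
```

Emit:
carry_out(plan=[{"dx":4,"dy":0,"dz":0,"twist":0,"fingers":1},{"dx":10,"dy":0,"dz":0,"twist":0,"fingers":1},{"dx":16,"dy":0,"dz":0,"twist":0,"fingers":1},{"dx":22,"dy":0,"dz":0,"twist":0,"fingers":1},{"dx":28,"dy":0,"dz":0,"twist":0,"fingers":1}])

```text
clock: 15.22
eef_pos: [0.3887, -0.036, 0.0979]
tool_rot: [-0.012, 1.0, 0.0, -0.0]
ft_force: [0.1, 0.5, -2.3]
grip_width: 0.021
grasp_force: 60.1
```

Emit:
carry_out(plan=[{"dx":6,"dy":0,"dz":0,"twist":0,"fingers":1},{"dx":12,"dy":0,"dz":0,"twist":0,"fingers":1},{"dx":18,"dy":0,"dz":0,"twist":0,"fingers":1},{"dx":24,"dy":0,"dz":0,"twist":0,"fingers":1},{"dx":30,"dy":0,"dz":0,"twist":0,"fingers":1}])

```text
clock: 15.63
eef_pos: [0.359, -0.0368, 0.098]
tool_rot: [-0.012, 1.0, -0.0, 0.0]
ft_force: [0.2, 0.3, -2.7]
grip_width: 0.0212
grasp_force: 60.1
```

Emit:
carry_out(plan=[{"dx":4,"dy":0,"dz":0,"twist":0,"fingers":1},{"dx":7,"dy":0,"dz":0,"twist":0,"fingers":1},{"dx":10,"dy":0,"dz":0,"twist":0,"fingers":1},{"dx":10,"dy":0,"dz":0,"twist":0,"fingers":1},{"dx":10,"dy":0,"dz":0,"twist":0,"fingers":1}])

```text
clock: 16.05
eef_pos: [0.3496, -0.0371, 0.098]
tool_rot: [-0.012, 1.0, -0.0, 0.0]
ft_force: [-0.1, -0.1, -2.4]
grip_width: 0.0204
grasp_force: 60.1
```

Run:
```python
from h import *
look(); legs([])
```

```text
top crumpet n 962 rgb [231 227 167] px c 325 359 228 262 world mean/top/bottom [ 0.5273 -0.0333] [ 0.5655 -0.0326] [ 0.4898 -0.0344]
blade front row 253.5 world x [ 0.5104 -0.0343] cols 322 362
side crumpet n 496 rgb [192 184 132] px c 304 332 233 253 world mean/top/bottom [ 0.5286 -0.0302] [ 0.5316 -0.0725] [0.5252 0.0103]
t 16.15 at [ 3.498000e-01 -3.710000e-02  9.800000e-02  1.814086e+02] F [ 0.04  0.28 -2.02] w 0.0205 gf 60.1
```

Emit:
carry_out(plan=[{"dx":3,"dy":0,"dz":0,"twist":0,"fingers":1},{"dx":8,"dy":0,"dz":0,"twist":0,"fingers":1},{"dx":13,"dy":0,"dz":0,"twist":0,"fingers":1},{"dx":16,"dy":0,"dz":0,"twist":0,"fingers":1},{"dx":16,"dy":0,"dz":0,"twist":0,"fingers":1}])

```text
clock: 16.57
eef_pos: [0.3323, -0.0374, 0.0978]
tool_rot: [-0.012, 1.0, 0.0, -0.001]
ft_force: [0.0, -0.0, -2.4]
grip_width: 0.0207
grasp_force: 60.1
```

Emit:
carry_out(plan=[{"dx":0,"dy":0,"dz":-5,"twist":0,"fingers":1},{"dx":0,"dy":0,"dz":-11,"twist":0,"fingers":1},{"dx":0,"dy":0,"dz":-17,"twist":0,"fingers":1},{"dx":0,"dy":0,"dz":-23,"twist":0,"fingers":1},{"dx":0,"dy":0,"dz":-27,"twist":0,"fingers":1}])

```text
clock: 16.98
eef_pos: [0.3343, -0.0375, 0.1262]
tool_rot: [-0.012, 1.0, -0.0, 0.001]
ft_force: [-0.0, 0.6, -3.3]
grip_width: 0.0208
grasp_force: 60.1
```

Run:
```python
from h import *
look("m1"); legs([])
a=cv2.imread("pics/m1.png")[180:290,290:430]; b=cv2.imread("pics/m1s.png")[185:285,255:355]
cv2.imwrite("pics/m1c.png",np.hstack([cv2.resize(a,(420,330),interpolation=2),cv2.resize(b,(330,330),interpolation=2)]))
```

```text
top crumpet n 775 rgb [227 207 134] px c 325 360 235 262 world mean/top/bottom [ 0.5201 -0.0339] [ 0.5503 -0.0341] [ 0.4899 -0.0355]
blade front row 257.5 world x [ 0.5018 -0.0356] cols 322 363
side crumpet n 421 rgb [188 165 116] px c 309 333 226 250 world mean/top/bottom [ 0.5219 -0.05  ] [ 0.5258 -0.1024] [ 0.5183 -0.0016]
t 17.08 at [ 3.345000e-01 -3.750000e-02  1.260000e-01  1.814112e+02] F [-0.19  0.69 -2.12] w 0.0202 gf 60.2
```

View pics/m1c.png

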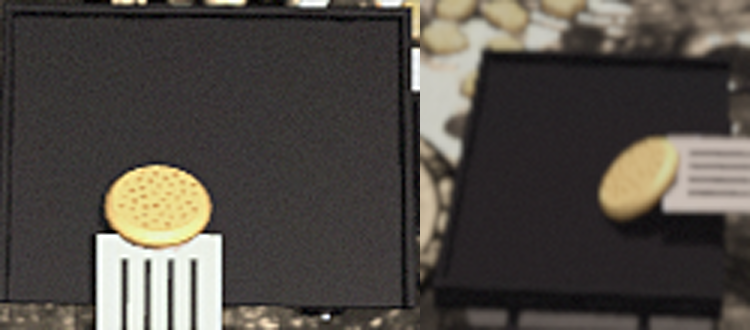

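Emit:
carry_out(plan=[{"dx":-3,"dy":0,"dz":-5,"twist":0,"fingers":1},{"dx":-6,"dy":0,"dz":-9,"twist":0,"fingers":1},{"dx":-9,"dy":0,"dz":-12.5,"twist":0,"fingers":1},{"dx":-12,"dy":0,"dz":-15.5,"twist":0,"fingers":1},{"dx":-15,"dy":0,"dz":-17.5,"twist":0,"fingers":1}])

```text
clock: 17.5
eef_pos: [0.3493, -0.0371, 0.143]
tool_rot: [-0.012, 1.0, -0.0, 0.0]
ft_force: [-0.2, 0.2, -1.8]
grip_width: 0.0208
grasp_force: 60.1
```

Emit:
carry_out(plan=[{"dx":-4,"dy":0,"dz":-2.5,"twist":0,"fingers":1},{"dx":-9,"dy":0,"dz":-5,"twist":0,"fingers":1},{"dx":-14,"dy":0,"dz":-7.5,"twist":0,"fingers":1},{"dx":-19,"dy":0,"dz":-9,"twist":0,"fingers":1},{"dx":-24,"dy":0,"dz":-10,"twist":0,"fingers":1}])

```text
clock: 17.92
eef_pos: [0.3734, -0.0365, 0.1528]
tool_rot: [-0.012, 1.0, -0.0, 0.0]
ft_force: [1.0, -0.7, -2.0]
grip_width: 0.0209
grasp_force: 60.2
```

Run:
```python
from h import *
look("m2"); legs([])
```

```text
top crumpet n 231 rgb [212 185 118] px c 325 360 230 236 world mean/top/bottom [ 0.5532 -0.0341] [ 0.5612 -0.0338] [ 0.5459 -0.0342]
blade front row 237.5 world x [ 0.5455 -0.0357] cols 322 364
side crumpet n 168 rgb [157 134  91] px c 306 313 220 248 world mean/top/bottom [ 0.5541 -0.069 ] [ 0.5593 -0.1259] [ 0.5486 -0.0071]
t 18.02 at [ 3.738000e-01 -3.650000e-02  1.527000e-01  1.814164e+02] F [-0.42 -0.61 -2.08] w 0.0207 gf 60.2
```

Crumpet stands almost upright; push it over.

Emit:
carry_out(plan=[{"dx":-4,"dy":0,"dz":-1,"twist":0,"fingers":1},{"dx":-8,"dy":0,"dz":-1.5,"twist":0,"fingers":1},{"dx":-12,"dy":0,"dz":-2,"twist":0,"fingers":1},{"dx":-16,"dy":0,"dz":-2,"twist":0,"fingers":1},{"dx":-19,"dy":0,"dz":-2,"twist":0,"fingers":1}])

```text
clock: 18.43
eef_pos: [0.3922, -0.036, 0.1545]
tool_rot: [-0.012, 1.0, 0.0, 0.0]
ft_force: [-0.6, 0.5, -2.5]
grip_width: 0.0208
grasp_force: 60.2
```

Run:
```python
from h import *
look("m3"); legs([])
```

```text
top crumpet n 915 rgb [180 121  67] px c 328 362 197 228 world mean/top/bottom [ 0.5965 -0.0389] [ 0.6341 -0.0375] [ 0.5635 -0.0391]
blade front row 228.5 world x [ 0.5654 -0.0352] cols 322 364
side crumpet n 500 rgb [146  96  52] px c 278 307 230 251 world mean/top/bottom [ 0.5965 -0.0342] [ 0.6012 -0.0798] [0.5912 0.0076]
t 18.53 at [ 3.922000e-01 -3.600000e-02  1.545000e-01  1.814134e+02] F [-0.47 -0.72 -2.07] w 0.021 gf 60.2
```

Run:
```python
from h import *
legs([(.37,-.037,.19,181.4),(.4409,-.2699,.19,137.6),(.4409,-.2699,.05,137.6)])
```

```text
t 18.53 at [ 3.922000e-01 -3.600000e-02  1.545000e-01  1.814134e+02] F [-0.47 -0.72 -2.07] w 0.021 gf 60.2
  dx 22.2 dy -0.4 dz -35.5 twist 0.0 ->  [ 3.700e-01 -3.700e-02  1.900e-01  1.814e+02]
  dx -32.6 dy -117.3 dz -0.0 twist 21.9 ->  [ 4.054e-01 -1.534e-01  1.900e-01  1.595e+02]
  dx -74.0 dy -96.7 dz -0.0 twist 21.9 ->  [  0.4409  -0.2699   0.19   137.6   ]
  dx -0.0 dy 0.0 dz 140.0 twist -0.0 ->  [ 4.409e-01 -2.699e-01  5.000e-02  1.376e+02]
```

Emit:
carry_out(plan=[{"dx":3,"dy":0,"dz":-6,"twist":0,"fingers":1},{"dx":8,"dy":0,"dz":-14,"twist":0,"fingers":1},{"dx":14,"dy":0,"dz":-24,"twist":0,"fingers":1},{"dx":19,"dy":0,"dz":-32,"twist":0,"fingers":1},{"dx":22,"dy":0,"dz":-35.5,"twist":0,"fingers":1}])

```text
clock: 18.95
eef_pos: [0.3694, -0.0366, 0.1917]
tool_rot: [-0.012, 1.0, -0.0, 0.001]
ft_force: [0.0, 0.1, -2.9]
grip_width: 0.0208
grasp_force: 60.2
```

Emit:
carry_out(plan=[{"dx":-4,"dy":-15,"dz":0,"twist":3,"fingers":1},{"dx":-10,"dy":-38,"dz":0,"twist":7,"fingers":1},{"dx":-17,"dy":-62,"dz":0,"twist":12,"fingers":1},{"dx":-25,"dy":-90,"dz":0,"twist":17,"fingers":1},{"dx":-32.6,"dy":-117.3,"dz":0,"twist":21.9,"fingers":1}])

```text
clock: 19.37
eef_pos: [0.4052, -0.1541, 0.1906]
tool_rot: [0.18, 0.984, -0.0, 0.001]
ft_force: [0.6, 0.7, -2.3]
grip_width: 0.0208
grasp_force: 60.2
```

Emit:
carry_out(plan=[{"dx":-18,"dy":-23,"dz":0,"twist":5,"fingers":1},{"dx":-37,"dy":-48,"dz":0,"twist":10,"fingers":1},{"dx":-54,"dy":-70,"dz":0,"twist":15,"fingers":1},{"dx":-67,"dy":-88,"dz":0,"twist":19,"fingers":1},{"dx":-74,"dy":-96.7,"dz":0,"twist":21.9,"fingers":1}])

```text
clock: 19.78
eef_pos: [0.4409, -0.2723, 0.1901]
tool_rot: [0.364, 0.931, -0.0, 0.001]
ft_force: [1.7, 0.2, -2.3]
grip_width: 0.0207
grasp_force: 60.2
```

Emit:
carry_out(plan=[{"dx":0,"dy":0,"dz":28,"twist":0,"fingers":1},{"dx":0,"dy":0,"dz":60,"twist":0,"fingers":1},{"dx":0,"dy":0,"dz":95,"twist":0,"fingers":1},{"dx":0,"dy":0,"dz":125,"twist":0,"fingers":1},{"dx":0,"dy":0,"dz":140,"twist":0,"fingers":1}])

```text
clock: 20.2
eef_pos: [0.4378, -0.268, 0.0464]
tool_rot: [0.362, 0.932, 0.001, -0.003]
ft_force: [-0.3, 0.1, -2.4]
grip_width: 0.0208
grasp_force: 60.2
```

Emit:
carry_out(plan=[{"dx":0,"dy":0,"dz":3,"twist":0,"fingers":1},{"dx":0,"dy":0,"dz":6,"twist":0,"fingers":1},{"dx":0,"dy":0,"dz":9,"twist":0,"fingers":1},{"dx":0,"dy":0,"dz":11,"twist":0,"fingers":1},{"dx":0,"dy":0,"dz":11,"twist":0,"fingers":1}])

```text
clock: 20.62
eef_pos: [0.4414, -0.2701, 0.0401]
tool_rot: [0.362, 0.932, -0.0, 0.001]
ft_force: [-0.2, 0.6, -1.6]
grip_width: 0.0206
grasp_force: 60.2
```

Emit:
carry_out(plan=[{"dx":0,"dy":0,"dz":1,"twist":0,"fingers":1},{"dx":0,"dy":0,"dz":2,"twist":0,"fingers":1},{"dx":0,"dy":0,"dz":2,"twist":0,"fingers":1},{"dx":0,"dy":0,"dz":2,"twist":0,"fingers":0.3},{"dx":0,"dy":0,"dz":2,"twist":0,"fingers":0}])

```text
clock: 21.03
eef_pos: [0.4412, -0.27, 0.0376]
tool_rot: [0.362, 0.932, -0.0, 0.001]
ft_force: [-0.5, 1.0, -0.0]
grip_width: 0.0406
grasp_force: 0.0
```

Emit:
carry_out(plan=[{"dx":0,"dy":0,"dz":0,"twist":0,"fingers":0},{"dx":0,"dy":0,"dz":0,"twist":0,"fingers":0},{"dx":0,"dy":0,"dz":-10,"twist":0,"fingers":0},{"dx":0,"dy":0,"dz":-30,"twist":0,"fingers":0},{"dx":0,"dy":0,"dz":-60,"twist":0,"fingers":0}])

```text
clock: 21.45
eef_pos: [0.4385, -0.2683, 0.0957]
tool_rot: [0.362, 0.932, 0.001, -0.003]
ft_force: [0.5, -0.2, 0.3]
grip_width: 0.0426
grasp_force: 0.0
```

Emit:
carry_out(plan=[{"dx":15,"dy":0,"dz":-35,"twist":0,"fingers":0},{"dx":35,"dy":0,"dz":-70,"twist":0,"fingers":0},{"dx":60,"dy":0,"dz":-100,"twist":0,"fingers":0},{"dx":80,"dy":0,"dz":-120,"twist":0,"fingers":0},{"dx":80,"dy":0,"dz":-120,"twist":0,"fingers":0}])

```text
clock: 21.87
eef_pos: [0.3812, -0.2148, 0.2225]
tool_rot: [0.361, 0.932, -0.0, 0.004]
ft_force: [-0.6, -0.7, 0.5]
grip_width: 0.0426
grasp_force: 0.0
```

Run:
```python
from h import *
look("f"); legs([])
a=cv2.imread("pics/f.png"); b=cv2.imread("pics/fs.png")
cv2.imwrite("pics/fc.png",np.hstack([cv2.resize(a[170:350,70:520],(500,200)),cv2.resize(b[170:290,240:420],(300,200))]).repeat(1,0))
```

```text
top crumpet n 957 rgb [182 123  69] px c 328 362 197 231 world mean/top/bottom [ 0.5949 -0.0389] [ 0.6341 -0.0375] [ 0.557  -0.0393]
side crumpet n 504 rgb [148  98  52] px c 278 307 230 251 world mean/top/bottom [ 0.5962 -0.0343] [ 0.6012 -0.0798] [0.5912 0.0076]
t 21.97 at [  0.382   -0.2158   0.2187 137.6312] F [ 0.74 -0.52 -1.21] w 0.0427 gf 0.0
```

View pics/fc.png

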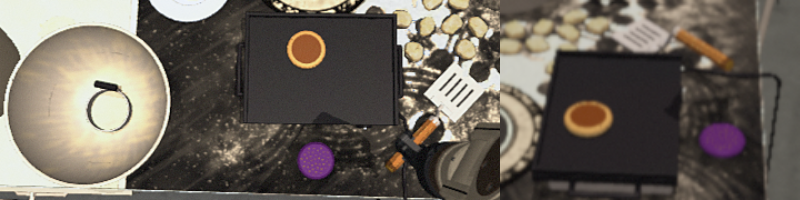

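The picture shows the ring in the bowl (108,108), the crumpet flat with its browned side up (306,49), and the turner on the table beside the griddle (455,90). The gripper is clear of everything, so I'm handing in.

```bash
python3 -c "
from workcell import job_done
print(job_done())"
```

```text
the job is handed in; nothing more can be done
None
```

The job is done and handed in at about 22 s: the ring is in the bowl, the crumpet was flipped with the turner and lies flat on the plate browned side up, and the turner lies flat on the table clear of the griddle; no verdict came back.

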